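Lever open the snap cover of the bench terminal box

ROBOT

A 6-joint arm with a two-finger parallel gripper is mounted at the origin on the work surface. World frame = base frame: x ahead of the robot, y to its left, z up, the work surface at z = 0. Lengths are in m, angles in rad, forces in N, time in s.
With the tool pointing down it reaches from about 0.35 to 0.975 m from the base axis. Payload 4.9 kg.
Tool frame: the origin (TCP) lies on the centre line of the jaws, within the pads' length; the fingertips stand 22 mm ahead of it and the grasp point (between the pads) lies 3 mm ahead of it (manip.tcp_to_tips is the distance from the TCP to the fingertips, in m); z points along the fingers, x is the direction in which the jaws open and shut, and the axes are right-handed (so a half turn about z gives the same grasp; the last joint's range is limited). The gripper opens to 85 mm and grips with 20 to 120 N. Pads are 22 mm wide; open, the fingers measure 114 mm over their backs; the gripper's body (76 mm by 85 mm) begins 54 mm behind the grasp point. The pads swing forward as they close: fully open they stand 13 mm farther back than shut.
Start: joints at [1.014, 0.053, 1.613, -0, 1.476, -0.119], TCP at [0.265, 0.566, 0.253] pointing down, gripper open.
Joint ranges: [-3.01, 3.01], [-1.01, 2.22], [0.06, 2.58], [-1.02, 4.17], [0.09, 2.62], [-3.14, 3.14]. Speed limits (rad/s): [2.57, 2.57, 3.14, 3.14, 3.14, 3.14].

INTERFACE

Orientations are given as a unit quaternion [w, x, y, z].
In Python, from plant import manip gives the robot as it stands.
- The arm moves only by the shell command python3 -m pendant 'ROWS'. ROWS is a JSON object of lists of equal length, an entry for each row: "linear": the shift along the tool's x, y, z in cm, a list of three; "rotation": the turn, a rotation vector about the tool's x, y, z in degrees, a list of three; "grip": the closure, from 0 (fully open) to 1 (shut). A call has exactly 10 rows; each row is the pose to reach, as a shift and turn from the pose commanded when the call began, along the tool's axes at that moment; what a row does not reach only later rows make up. A row lasts 1/12 s, in which the tool goes at most 41.7 mm and 7.16 degrees, less where a joint would pass 70% of its speed; a pose out of reach is approached as far as the arm can. A call with a gripper value outside its range is refused whole. The fingers move at their own pace and stop on an object; the grip force is fixed at half the most. Time passes only in rows, so rows that repeat a pose let the fingers close, or fill a call up. It gives the time, the measured TCP pose, the force and the opening at its end, in the units of the state.
- manip.state(): the state, without advancing time (a new reading comes with each control period).
- manip.grab_frame(name): name is "side" or "top"; returns the picture (480x640x3 uint8, red, green, blue); there is no depth.
- manip.calibration(name): a dict with "fx", "fy", "cx", "cy" (pixels), "cam_to_world" (4x4, takes a point from camera to world coordinates). Camera axes: x right, y up, looking along -z (the intrinsics and any distortion apply to the point x, -y, -z); pixel columns grow to the right and rows downward; lengths in m; the calibration is good to about 2 mm. A picture is of the moment at which its call begins. calibration takes no time and is no camera call.
- manip.job_done(): hands the job in, once; it reports no verdict.
The state is a dict: "time": time; "joint_pos": joint angles; "joint_vel": joint speeds; "joint_efforts": joint torques, N m; "tool_pos": TCP position; "tool_rot": TCP orientation; "contact_force": force on the tool from outside, world axes, zero at the start; "ft_torque": the same for the moment, N m; "gripper_width": opening from 0.0 (shut) to 1.0 (fully open).
Only numpy, scipy, OpenCV 4.12 (cv2) and the standard library are available. Lean on these libraries where they do the work, as an engineer would, in place of code of your own. Each camera call takes 0.05 s, during which the arm holds its last target. There are 200 camera calls.

TASK

The breakers in the terminal box on the welding bench have to be checked, but its snap-fit plastic cover has nothing to hold it by. Take the scraper, slide its blade along the box's front rim into the pocket under the cover's front edge (the arrow on the cover points to it), lever the cover up off its catches by pushing the handle down with the blade bearing on the rim, never ramming or forcing the blade against the brittle cover, and swing the cover right back past upright so that it stays open by itself. Then lay the scraper flat on its blue mat again and let go, leaving the grinder, the gel tin and the pipe where they stand.

Things in the scene. Friction and masses are not known exactly. Their poses are not given: they have to be found in the camera images.
- terminal_box: grey box bolted to the bench, 96 mm deep (its x, away from the robot at yaw 0) by 170 mm wide (y). Origin: centre of its underside; z up. Its flat front rim, 90 mm above the bench and 6 mm thick, spans x -64 to -28 mm, y +-93 mm: 16 mm of it lies bare ahead of the cover, with free space below; its front edge is the fulcrum. A conduit leaves the back.
- pocket (a point): centre of the mouth of the pry pocket, at the level of the rim (box frame -48, 0, 90 mm). The pocket is a recess in the underside of the cover's front edge: 40 mm wide, 4 mm high above the rim, 16 mm deep; the rim is its floor, the cover its roof.
- hinge_line (a point): middle of the cover's hinge axis, along the box's far top edge (box frame 48, 0, 90 mm); the axis is the box's y. pocket to hinge_line is the box's +x.
- cover (a joint): yellow cover's angle: 0 shut, 1.9 rad back on its stop. 96 x 170 mm, 8 mm thick (4 mm over the pocket), 0.2 kg, edges flush with the box; brittle: cracks at 45 N from the blade. Two sprung catches hold it up to 0.06 rad; 12 to 15 N up near the front edge frees it, then it swings freely: let go below 1.5 rad it drops onto the catches, ajar; beyond 1.6 rad it falls back on its stop and stays.
- cover_edge (a point): middle of the cover's front top edge, moves with the cover (96 mm from the hinge line, 8 mm above the cover's underside).
- scraper_grip (a point): grip point near the balance of the loose scraper (0.1 kg), centre of its red handle's section, 13 mm above its underside; x along the blade, z up. Handle 20 mm wide, 26 tall, from 78 mm behind to 22 mm ahead of it, then a ferrule (20 x 10 mm) to 34 mm. Stiff flat blade, 18 mm wide, 2 thick, at this height; it is retractable and locked: its tip is 84 to 106 mm ahead, different each time.
- scraper_end (a point): centre of the rear end face of the scraper's handle (black cap), 78 mm straight behind scraper_grip at the same height; from here to scraper_grip is the direction of the blade.
- mat: blue rubber mat fixed to the bench, 260 mm along its x, 130 mm along its y, 3 mm thick; origin at the centre of its underside. The scraper starts on it, lying flat on its handle.
- grinder_mid (a point): middle of the loose angle grinder (green body, aluminium head, 115 mm disc upwards; 245 mm long, 77 mm high, 1.7 kg), 32 mm above the bench. Not to be moved.
- gel_tin_mid (a point): centre of a loose, closed green tin of nozzle gel, 76 mm diameter, 74 mm high. Not to be moved.
- pipe_mid (a point): centre of a loose upright steel pipe offcut, 90 mm diameter, 80 mm high. Not to be moved.
Not all that is in view belongs to the job. Leave any orange look-alike of the part that bears scraper_grip alone.

How it is judged:
On the way, in this order (a step that is already met when the one before it is completed fails the run):
1. the cover is levered up (0.03 to 0.3 rad): the blade bears on the box and on the cover, the scraper's grip point ahead of the box and pushed down below the rim's level (value of joint cover between 0.03 and 0.3 rad and contact force between scraper and cover above 0.5 N and contact force between scraper and terminal_box above 0.5 N and x of scraper_grip in the frame of terminal_box below -0.08 m and z of scraper_grip in the frame of terminal_box below 0.088 m), for 0.02 s.
2. the cover is swung back past upright, beyond 1.65 rad (value of joint cover above 1.65 rad), for 0.2 s.
At the end, for the whole second after the job is handed in: The cover is open beyond 1.65 rad and stays there; the scraper lies still and level (within 0.12 rad) on its handle on the mat, its grip point over the mat within 80 mm (along) and 55 mm (across) of the mat's centre (value of joint cover above 1.65 rad and x of scraper_grip in the frame of mat between -0.08 and 0.08 m and y of scraper_grip in the frame of mat between -0.055 and 0.055 m and z of scraper_grip in the frame of mat between 0.01 and 0.022 m and angle between scraper_grip's own z axis and vertical below 0.12 rad and linear speed of scraper below 0.01 m/s); the robot touches nothing.
It fails at once if the grinder, the gel tin or the pipe is moved by more than 20 mm (distance of any of grinder_mid, gel_tin_mid, pipe_mid from where it was at the start of the episode above 0.02 m).
It fails at once if the scraper presses on the cover with more than 45 N (contact force between scraper and cover above 45 N).
It also fails if it takes over 61 s, if anything falls off the work surface, if the arm or the gripper's body presses on something with over 40 N, if the wrist force passes 120 N, or if a joint passes its speed limit or range.

## Working session

There is one attempt and no reset: what is moved stays moved. The work goes in short steps, Python scripts to look and compute and a shell command to move; the robot and the scene stay as the last step left them, time stands still between calls to the robot, and variables do not carry over. Pictures are saved under pics/ and viewed, about 8 in all and at most 12, crops included, and the job is handed in when it is done.

```bash
ls; mkdir -p pics
python3 - <<'E'
from plant import manip
import cv2, json
for n in("side","top"):
    im=manip.grab_frame(n); cv2.imwrite(f"pics/{n}0.png",im[:,:,::-1])
    c=manip.calibration(n); print(n,{k:(v if not hasattr(v,'tolist') else v.tolist()) for k,v in c.items()})
print(manip.state())
E
```

```text
pics
side {'fx': 464.5974109561337, 'fy': 464.5974109561337, 'cx': 324.908643881508, 'cy': 236.2041925247738, 'cam_to_world': [[0.9077202722282328, 0.23731221540961808, -0.3460156352006111, 0.2412377568926587], [-0.4195713947560605, 0.5172085918528492, -0.7459591927284276, -0.6841978505613009], [0.001937030809623762, 0.8223005441631255, 0.5690501410075132, 0.645694008923521], [0.0, 0.0, 0.0, 1.0]]}
top {'fx': 434.5800037432391, 'fy': 434.5800037432391, 'cx': 325.8261259233493, 'cy': 237.23479835242262, 'cam_to_world': [[-0.029456548047463508, 0.9972760138275475, -0.0676229548405311, 0.4902754585759965], [-0.9995314693223537, -0.0288252130475942, 0.010293149520790384, 0.06466719730816392], [0.008315865043638621, 0.06789447206509411, 0.9976578506941035, 1.136960654775054], [0.0, 0.0, 0.0, 1.0]]}
{'time': 0.1, 'joint_pos': array([ 1.01403608e+00,  5.33154807e-02,  1.61415747e+00,  5.19797271e-06,
        1.47599482e+00, -1.19014539e-01]), 'joint_vel': array([-0.00102498, -0.00021813, -0.00243645, -0.00101747, -0.00020058,
        0.00115276]), 'joint_efforts': array([ 1.67786739e-04, -3.94903135e+01, -3.71363461e+01, -1.39965464e-04,
        3.94084389e-03, -2.18714229e-05]), 'tool_pos': array([0.26466592, 0.56561958, 0.25217017]), 'tool_rot': array([ 4.03370719e-04,  8.43770706e-01,  5.36703006e-01, -8.46354112e-04]), 'contact_force': array([ 0.08784122,  0.04577229, -0.63707957]), 'ft_torque': array([ 0.00789791,  0.04311339, -0.0257827 ]), 'gripper_width': 0.997982267945248}
```

View pics/top0.png

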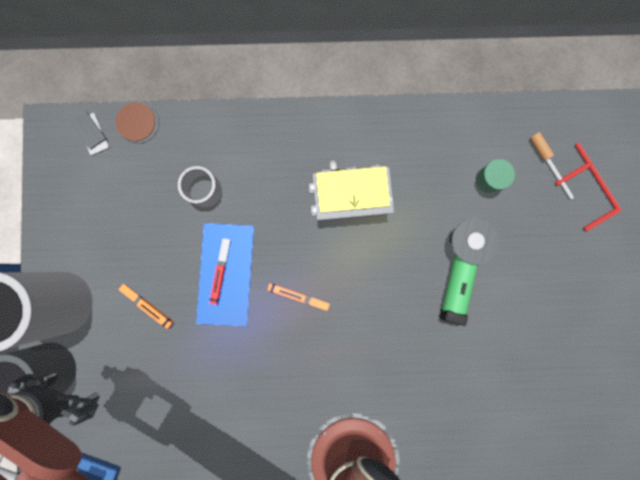

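View pics/side0.png

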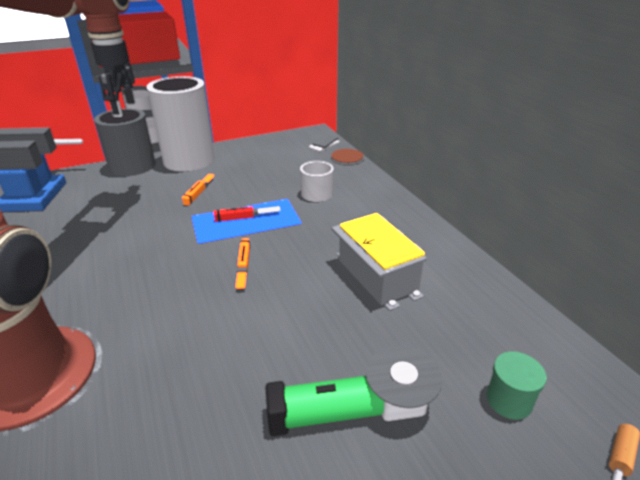

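The top view (+x up, +y left) shows the box at about (353,190) with its arrow pointing toward the robot, the red scraper on the mat at (220,272) with its blade pointing away, the pipe at (197,185), the grinder at (465,270) and the tin at (498,175). The orange look-alikes are at (145,305) and (298,297).

```bash
cat > h.py <<'E'
import numpy as np, cv2
from plant import manip
from scipy.spatial.transform import Rotation as R
def ray(n,px):
    c=manip.calibration(n); T=np.array(c["cam_to_world"]); px=np.atleast_2d(px).astype(float)
    d=np.c_[(px[:,0]-c["cx"])/c["fx"],-(px[:,1]-c["cy"])/c["fy"],-np.ones(len(px))]@T[:3,:3].T
    return T[:3,3],d
def plane(n,px,z):
    o,d=ray(n,px); return o+d*((z-o[2])/d[:,2])[:,None]
def proj(n,P):
    c=manip.calibration(n); T=np.array(c["cam_to_world"]); p=(np.atleast_2d(P)-T[:3,3])@T[:3,:3]
    return np.c_[c["cx"]+c["fx"]*p[:,0]/-p[:,2], c["cy"]+c["fy"]*p[:,1]/p[:,2]]
def mask(rgb,lo,hi,roi=None):
    m=cv2.inRange(cv2.cvtColor(rgb,cv2.COLOR_RGB2HSV),lo,hi)
    if roi: k=np.zeros_like(m); x0,y0,x1,y1=roi; k[y0:y1,x0:x1]=1; m=m*k
    return m
def big(m):
    cs,_=cv2.findContours(m,cv2.RETR_EXTERNAL,cv2.CHAIN_APPROX_NONE); return max(cs,key=cv2.contourArea)
def tri(pa,pb):
    (o1,d1),(o2,d2)=ray("top",pa),ray("side",pb); d1=d1[0];d2=d2[0]
    s=np.linalg.lstsq(np.c_[d1,-d2],o2-o1,rcond=None)[0]; a=o1+s[0]*d1;b=o2+s[1]*d2
    return (a+b)/2,np.linalg.norm(a-b)
def rect(n,m,z):
    P=plane(n,big(m)[:,0],z)[:,:2]*1000; (c,s,a)=cv2.minAreaRect(P.astype(np.float32)); return np.round(c,1),np.round(s,1),round(a,2)
E
python3 - <<'E'
from h import *
T=cv2.cvtColor(cv2.imread("pics/top0.png"),4);S=cv2.cvtColor(cv2.imread("pics/side0.png"),4)
for n,I,y,b,r in(("top",T,(300,150,400,225),(190,215,260,335),(205,230,240,310)),("side",S,(330,200,430,275),(180,195,310,245),(205,195,290,230))):
    print(n,"cover",rect(n,mask(I,(22,100,80),(35,255,255),y),.098))
    print(" mat",rect(n,mask(I,(100,120,60),(125,255,255),b),.003))
    mr=mask(I,(0,150,60),(8,255,255),r)|mask(I,(170,150,60),(180,255,255),r)
    print(" handle",rect(n,mr,.020 if n=="side" else .029))
    mb=mask(I,(0,0,140),(180,90,255),r); print(" blade",rect(n,mb,.016))
    big_=cv2.resize(I[r[1]-8:r[3]+8,r[0]-8:r[2]+8],None,fx=6,fy=6,interpolation=2); cv2.imwrite(f"pics/c_{n}.png",big_[:,:,::-1])
a=cv2.imread("pics/c_top.png");b=cv2.imread("pics/c_side.png");print(a.shape,b.shape)
H=max(a.shape[0],b.shape[0]);pad=lambda i:cv2.copyMakeBorder(i,0,H-i.shape[0],0,4,0)
cv2.imwrite("pics/c0.png",np.hstack([pad(a),pad(b)]))
E
```

```text
top cover (array([721.9,  22.1]), array([9.7, 2.5]), 88.42)
 mat (array([479.2, 317.9]), array([130., 259.]), 84.97)
 handle (array([459.6, 324.5]), array([13.1, 75.9]), 86.98)
 blade (array([503. , 326.5]), array([ 23.8, 141. ]), 76.12)
side cover (array([674.7, -20.1]), array([101.5, 178.4]), 3.77)
 mat (array([479.4, 312.8]), array([137.1, 262.2]), 85.19)
 handle (array([458.2, 324.7]), array([50.2, 84.1]), 74.35)
 blade (array([538.4, 314.3]), array([25.1, 64.8]), 78.48)
(576, 306, 3) (306, 606, 3)
```

View pics/c0.png

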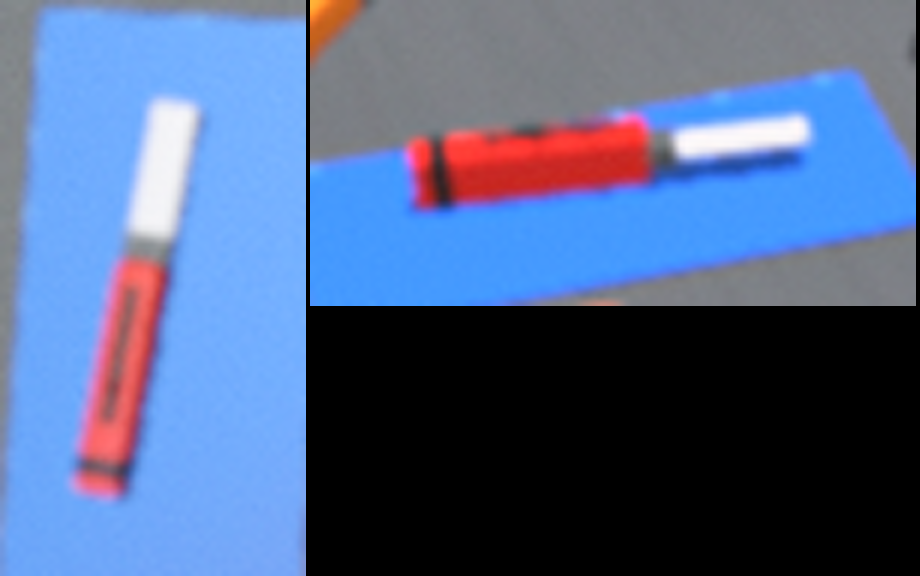

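Run:
```python
from h import *
T=cv2.cvtColor(cv2.imread("pics/top0.png"),4);S=cv2.cvtColor(cv2.imread("pics/side0.png"),4)
o=lambda x,y:(x/6+197-.4,y/6+222-.4)
tip=plane("top",o(175,98),.017)[0];rear=plane("top",o(100,493),.029)[0];hf=plane("top",o(143,260),.029)[0];fe=plane("top",o(150,238),.017)[0]
v=(tip-rear)[:2];u=v/np.linalg.norm(v);print("tip",tip,"rear",rear,"hf",hf,"fe",fe,"yaw",np.degrees(np.arctan2(u[1],u[0])),"len",np.linalg.norm(v))
print("handle len",np.linalg.norm(hf-rear),"grip",rear[:2]+.078*u, "tip ahead",np.linalg.norm(v)-.078)
# side rear/tip
so=lambda x,y:((x-306)/6+197-.4,y/6+187-.4)
print("side tip",plane("side",so(810,130),.016),"rear top",plane("side",so(409,142),.029),"hf top",plane("side",so(647,122),.029))
for n,I,y in(("top",T,(300,150,400,225)),("side",S,(330,200,430,275))):
    m=mask(I,(20,60,80),(38,255,255),y); c=big(m)[:,0]
    print(n,"cover",rect(n,m,.098),[tuple(np.round(p,1)) for p in cv2.boxPoints(cv2.minAreaRect((plane(n,c,.098)[:,:2]*1000).astype(np.float32)))])
# pipe, tin, grinder
for nm,px,z in(("pipe",(197,184),.08),("tin",(499,174),.074),("grind head",(476,241),.077),("gr tail",(454,320),.03)): print(nm,plane("top",px,z)[0].round(3))
```

```text
tip [0.57183696 0.31101304 0.017     ] rear [0.40535806 0.34215577 0.029     ] hf [0.5026395  0.32283794 0.029     ] fe [0.51208423 0.32252244 0.017     ] yaw -10.595692093868564 len 0.16936674577634106
handle len 0.09918092946824444 grip [0.4820281  0.32781333] tip ahead 0.09136674577634106
side tip [[0.57283029 0.30564317 0.016     ]] rear top [[0.40862125 0.3466026  0.029     ]] hf top [[0.50495933 0.32041895 0.029     ]]
top cover (array([676.2, -14. ]), array([ 99. , 169.8]), 3.52) [(np.float32(621.5), np.float32(67.7)), (np.float32(632.0), np.float32(-101.8)), (np.float32(730.8), np.float32(-95.7)), (np.float32(720.3), np.float32(73.8))]
side cover (array([674.5, -20. ]), array([105.1, 181.7]), 3.34) [(np.float32(616.7), np.float32(67.7)), (np.float32(627.3), np.float32(-113.8)), (np.float32(732.2), np.float32(-107.6)), (np.float32(721.6), np.float32(73.8))]
pipe [0.702 0.366 0.08 ]
tin [ 0.707 -0.381  0.074]
grind head [ 0.542 -0.314  0.077]
gr tail [ 0.346 -0.264  0.03 ]
```

```bash
cat >> h.py <<'E'
def Rt(a,b):
    a,b=np.radians([a,b]); y=np.array([np.cos(b)*np.cos(a),np.cos(b)*np.sin(a),np.sin(b)]); x=np.array([-np.sin(a),np.cos(a),0])
    return np.c_[x,y,np.cross(x,y)]
def cur():
    s=manip.state(); w,x,y,z=s["tool_rot"]; return s,np.array(s["tool_pos"]),R.from_quat([x,y,z,w]).as_matrix()
def go(p,a,b,base=None):
    "linear cm / rotation deg from the present (or base) pose to TCP p, blade yaw a, pitch-up b"
    s,p0,R0=cur()
    if base: p0,R0=base
    return (R0.T@(np.array(p)-p0)*100).round(2),np.degrees(R.from_matrix(R0.T@Rt(a,b)).as_rotvec()).round(1)
E
python3 - <<'E'
from h import *
print(go((.4815,.3275,.12),-10.8,0)); print(go((.4815,.3275,.029),-10.8,0))
E
```

```text
(array([-12.35,  29.74,  13.23]), array([ -0. ,   0.1, -14.3]))
(array([-12.33,  29.74,  22.33]), array([ -0. ,   0.1, -14.3]))
```

```bash
python3 -m pendant '{"linear":[[-1.2,3,1.3],[-2.5,6,2.6],[-3.7,8.9,4],[-5,11.9,5.3],[-6.2,14.9,6.6],[-7.4,17.8,7.9],[-8.7,20.8,9.3],[-9.9,23.8,10.6],[-11.2,26.8,12],[-12.35,29.75,13.2]],"rotation":[[0,0,-2],[0,0,-4],[0,0,-6],[0,0,-8],[0,0,-10],[0,0,-12],[0,0,-14.3],[0,0,-14.3],[0,0,-14.3],[0,0,-14.3]],"grip":[0,0,0,0,0,0,0,0,0,0]}'
python3 - <<'E'
from h import *
print(go((.4815,.3275,.029),-10.8,0)); 
im=manip.grab_frame("top"); cv2.imwrite("pics/t1.png",im[:,:,::-1])
im=manip.grab_frame("side"); cv2.imwrite("pics/s1.png",cv2.resize(im[100:260,140:360,::-1],None,fx=3,fy=3))
print(go((.4815,.3275,.029),-10.8,0));
E
```

```text
time: 0.93
tool_pos: [0.4823, 0.3263, 0.1198]
tool_rot: [-0.0, 0.77, 0.638, -0.001]
contact_force: [-0.4, -0.9, 0.2]
gripper_width: 0.998
(array([ 0.11, -0.09,  9.08]), array([-0.1,  0.1,  0. ]))
(array([ 0.33, -0.17,  8.92]), array([-0.2,  0.2, -0.3]))
```

View pics/s1.png

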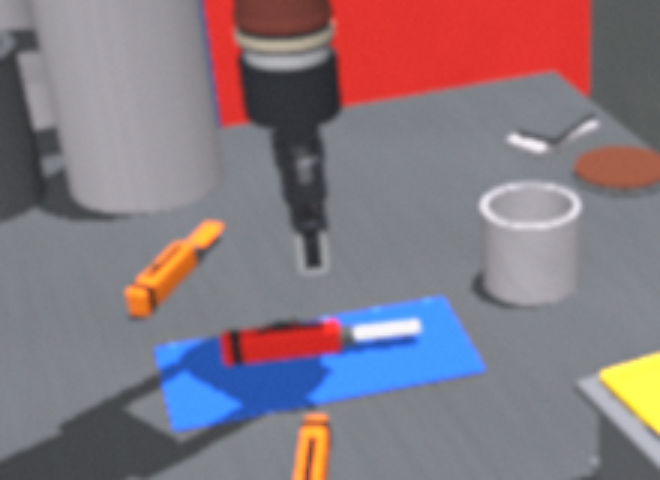

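The gripper is above the handle and lined up with it. I'll go down and grip.

```bash
python3 -m pendant '{"linear":[[0,0,3],[0,0,5],[0,0,7],[0,0,8.5],[0,0,9.05],[0,0,9.05],[0,0,9.05],[0,0,9.05],[0,0,9.05],[0,0,9.05]],"rotation":[[0,0,0],[0,0,0],[0,0,0],[0,0,0],[0,0,0],[0,0,0],[0,0,0],[0,0,0],[0,0,0],[0,0,0]],"grip":[0,0,0,0,0,0,0.5,1,1,1]}'
python3 -m pendant '{"linear":[[0,0,0],[0,0,0],[0,0,0],[0,0,0],[0,0,0],[0,0,0],[0,0,0],[0,0,0],[0,0,0],[0,0,0]],"rotation":[[0,0,0],[0,0,0],[0,0,0],[0,0,0],[0,0,0],[0,0,0],[0,0,0],[0,0,0],[0,0,0],[0,0,0]],"grip":[1,1,1,1,1,1,1,1,1,1]}'
```

```text
time: 1.87
tool_pos: [0.4828, 0.3286, 0.0322]
tool_rot: [0.0, 0.77, 0.638, 0.001]
contact_force: [0.7, 0.4, 0.3]
gripper_width: 0.451
time: 2.7
tool_pos: [0.4828, 0.3284, 0.0319]
tool_rot: [0.0, 0.77, 0.638, 0.001]
contact_force: [-0.5, 0.9, 5.3]
gripper_width: 0.221
```

```bash
cat >> h.py <<'E'
B=np.array([.6765,-.0145,0]); BY=3.5; L=.0907; H=.0159
def box(x,y,z):
    c,s=np.cos(np.radians(BY)),np.sin(np.radians(BY)); return B+np.array([c*x-s*y,s*x+c*y,z])
def tcp(tip,b,a=None):
    "TCP position for a tip (world) at pitch b"
    M=Rt(BY if a is None else a,b); return np.array(tip)-M[:,1]*L-M[:,2]*H
def tipnow():
    s,p,M=cur(); t=p+M[:,1]*L+M[:,2]*H; g=p+M[:,1]*(L-.0918)+M[:,2]*H
    c,s_=np.cos(np.radians(BY)),np.sin(np.radians(BY)); f=lambda q:np.round(np.array([c*(q-B)[0]+s_*(q-B)[1],-s_*(q-B)[0]+c*(q-B)[1],q[2]])*1000,1)
    return "tip",f(t),"grip",f(g),"pitch",np.degrees(np.arcsin(M[2,1])).round(1),"F",np.round(s["contact_force"],1),"t",s["time"]
def plan(*tips,base=None):
    for x,y,z,b in tips: print((x,y,z,b),*go(tcp(box(x/1000,y/1000,z/1000),b),BY,b,base))
E
python3 - <<'E'
from h import *
print(tipnow()); plan((-85,0,120,0),(-85,0,200,0))
E
```

```text
('tip', array([-84.5, 331.8,  16.1]), 'grip', array([-173.4,  354.4,   16. ]), 'pitch', np.float64(0.1), 'F', array([-0.5,  0.9,  5.3]), 't', 2.7)
(-85, 0, 120, 0) [-34.39   8.43 -10.43] [  0.1  -0.1 -14.3]
(-85, 0, 200, 0) [-34.38   8.44 -18.43] [  0.1  -0.1 -14.3]
```

```bash
python3 -m pendant '{"linear":[[0,0,-1.5],[0,0,-4],[-1,0,-7],[-4,0.7,-10],[-8,1.7,-12],[-12,2.7,-13],[-16,3.7,-13],[-20,4.7,-13],[-24,5.7,-13],[-28,6.7,-13]],"rotation":[[0,0,0],[0,0,0],[0,0,0],[0,0,-1],[0,0,-3],[0,0,-5],[0,0,-7],[0,0,-9],[0,0,-11],[0,0,-13]],"grip":[1,1,1,1,1,1,1,1,1,1]}'
python3 - <<'E'
from h import *
print(tipnow()); plan((-85,0,120,0))
E
```

```text
time: 3.53
tool_pos: [0.4943, 0.0428, 0.1601]
tool_rot: [-0.0, 0.693, 0.721, -0.0]
contact_force: [1.4, 0.4, -1.9]
gripper_width: 0.218
('tip', array([-87.7,  66.5, 144.1]), 'grip', array([-179.5,   68.4,  144.2]), 'pitch', np.float64(-0.1), 'F', array([ 1.4,  0.4, -1.9]), 't', 3.5333)
(-85, 0, 120, 0) [-6.83  0.41  2.42] [-0.1 -0.  -1.2]
```

```bash
python3 -m pendant '{"linear":[[-2,0.1,1],[-4,0.2,2],[-6,0.3,2.4],[-6.7,0.4,2.4],[-6.7,0.4,2.4],[-6.7,0.4,2.4],[-6.7,0.4,2.4],[-6.7,0.4,2.4],[-6.7,0.4,2.4],[-6.7,0.4,2.4]],"rotation":[[0,0,-1.2],[0,0,-1.2],[0,0,-1.2],[0,0,-1.2],[0,0,-1.2],[0,0,-1.2],[0,0,-1.2],[0,0,-1.2],[0,0,-1.2],[0,0,-1.2]],"grip":[1,1,1,1,1,1,1,1,1,1]}'
python3 - <<'E'
from h import *
print(tipnow()); plan((-85,0,120,0))
t=manip.grab_frame("top");s=manip.grab_frame("side")
cv2.imwrite("pics/t2f.png",t[:,:,::-1]);cv2.imwrite("pics/s2f.png",s[:,:,::-1])
a=cv2.resize(t[150:290,290:410,::-1],None,fx=4,fy=4,interpolation=2);b=cv2.resize(s[190:330,230:310+20,::-1][:, :],None,fx=4,fy=4,interpolation=2)
b=cv2.resize(s[170:310,310:440,::-1],None,fx=4,fy=4,interpolation=2)
b=s[150:310,260:440,::-1]; b=cv2.resize(b,(630,560),interpolation=2); b=b[:, :320*2][:,:]
print(a.shape,b.shape); cv2.imwrite("pics/t2.png",a); cv2.imwrite("pics/s2.png",b)
from h import proj,box
for q in((-48,0,90),(-64,93,90),(-64,-93,90),(-48,85,98),(-48,-85,98),(48,85,98),(48,-85,98)):
    P=box(*[v/1000 for v in q]); print(q,"top",proj("top",P)[0].round(1),"side",proj("side",P)[0].round(1))
E
```

```text
time: 4.37
tool_pos: [0.5019, -0.0215, 0.1371]
tool_rot: [0.0, 0.685, 0.728, 0.0]
contact_force: [-0.3, -0.5, -0.3]
gripper_width: 0.218
('tip', array([-84. ,   3.6, 121.2]), 'grip', array([-175.8,    3.7,  121.2]), 'pitch', np.float64(0.0), 'F', array([-0.3, -0.5, -0.3]), 't', 4.3667)
(-85, 0, 120, 0) [-0.37 -0.1   0.12] [ 0.  0. -0.]
(560, 480, 3) (560, 630, 3)
(-48, 0, 90) top [354.4 208.7] side [359.6 246.1]
(-64, 93, 90) top [316.8 218.7] side [330.7 226. ]
(-64, -93, 90) top [393.1 211.8] side [378.5 274. ]
(-48, 85, 98) top [319.5 211.4] side [339.  222.8]
(-48, -85, 98) top [389.7 205.1] side [383.5 265.8]
(48, 85, 98) top [315.9 172.2] side [376.2 211.8]
(48, -85, 98) top [385.7 166. ] side [423.8 251.6]
```

View pics/t2.png

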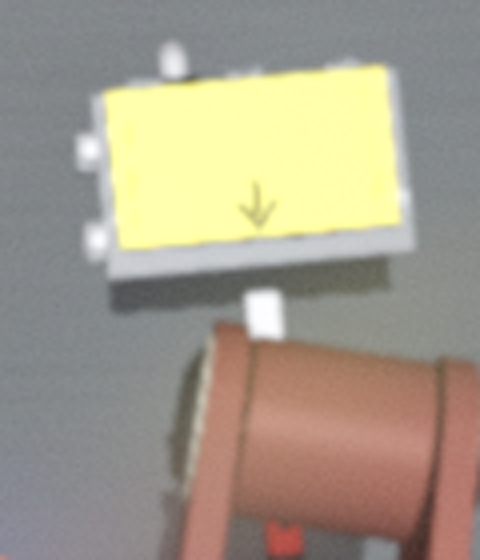

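View pics/s2.png

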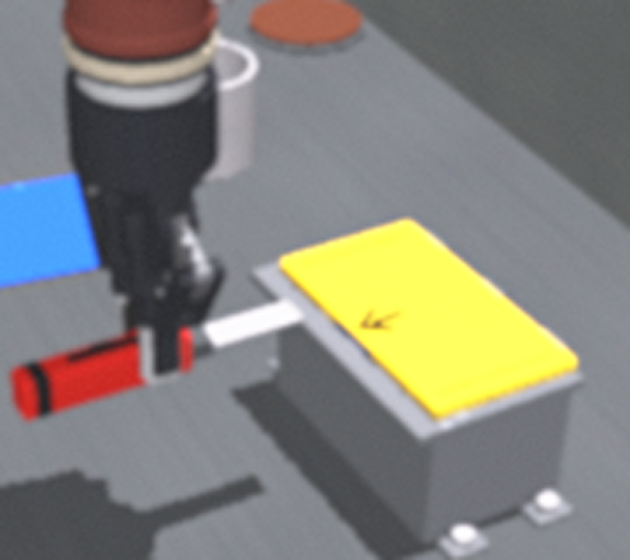

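Run:
```python
from h import *
print(tipnow()); P=box(-.084,.0036,.121); print(proj("top",P),proj("side",P))
Q=plane("top",(355.6,222.1),.122)[0];print(Q,P,plane("side",(345.2,238.6),.121))
print(tri((355.6,222.1),(345.2,238.6)))
plan((-58,0,100,-3),(-58,0,94,-3),(-35,0,92,-3))
```

```text
('tip', array([-84.1,   3.4, 121. ]), 'grip', array([-175.9,    3.4,  121. ]), 'pitch', np.float64(0.0), 'F', array([ 1., -1., -1.]), 't', 4.4667)
[[355.27394866 222.24359747]] [[343.84222262 237.48523309]]
[ 0.59265297 -0.01673257  0.122     ] [ 0.5924369  -0.01603479  0.121     ] [[ 0.59313856 -0.02058649  0.121     ]]
(array([ 0.59383348, -0.01736362,  0.11861752]), np.float64(0.001812440008469094))
(-58, 0, 100, -3) [-0.34  2.7   1.63] [ 3. -0. -0.]
(-58, 0, 94, -3) [-0.34  2.7   2.23] [ 3. -0. -0.]
(-35, 0, 92, -3) [-0.34  5.    2.43] [ 3. -0. -0.]
```

The tip matches the model to within about 1 mm. Next I'll move over the bare rim, tip down 3°.

```bash
python3 -m pendant '{"linear":[[-0.1,0.7,0],[-0.3,1.5,0],[-0.34,2.2,0.3],[-0.34,2.7,0.8],[-0.34,2.7,1.3],[-0.34,2.7,1.6],[-0.34,2.7,1.9],[-0.34,2.7,2.1],[-0.34,2.7,2.1],[-0.34,2.7,2.1]],"rotation":[[1,0,0],[2,0,0],[3,0,0],[3,0,0],[3,0,0],[3,0,0],[3,0,0],[3,0,0],[3,0,0],[3,0,0]],"grip":[1,1,1,1,1,1,1,1,1,1]}'
python3 - <<'E'
from h import *
print(tipnow()); plan((-58,0,91,-3),(-58,0,89,-3),(-35,0,89,-3))
E
```

```text
time: 5.3
tool_pos: [0.5287, -0.024, 0.1157]
tool_rot: [-0.018, 0.686, 0.728, -0.019]
contact_force: [0.3, -0.0, -0.7]
gripper_width: 0.215
('tip', array([-58.4,  -0.6,  95.1]), 'grip', array([-150.1,   -0.4,   99.9]), 'pitch', np.float64(-3.0), 'F', array([ 0.3, -0. , -0.7]), 't', 5.3)
(-58, 0, 91, -3) [0.04 0.06 0.41] [-0.  -0.  -0.1]
(-58, 0, 89, -3) [0.04 0.07 0.61] [-0.  -0.  -0.1]
(-35, 0, 89, -3) [0.05 2.37 0.48] [-0.  -0.  -0.1]
```

```bash
python3 -m pendant '{"linear":[[0,0,0.1],[0,0,0.2],[0,0,0.25],[0,0,0.3],[0,0,0.35],[0,0,0.4],[0,0,0.45],[0,0,0.5],[0,0,0.5],[0,0,0.5]],"rotation":[[0,0,0],[0,0,0],[0,0,0],[0,0,0],[0,0,0],[0,0,0],[0,0,0],[0,0,0],[0,0,0],[0,0,0]],"grip":[1,1,1,1,1,1,1,1,1,1]}'
python3 - <<'E'
from h import *
print(tipnow())
E
```

```text
time: 6.13
tool_pos: [0.5288, -0.024, 0.1111]
tool_rot: [-0.018, 0.685, 0.728, -0.019]
contact_force: [-1.0, 1.3, 1.5]
gripper_width: 0.22
('tip', array([-58.3,  -0.6,  90.4]), 'grip', array([-150. ,   -0.5,   95.2]), 'pitch', np.float64(-3.0), 'F', array([-1. ,  1.3,  1.5]), 't', 6.1333)
```

```bash
python3 -m pendant '{"linear":[[0,0,0.05],[0,0,0.1],[0,0,0.1],[0,0,0.15],[0,0,0.15],[0,0,0.15],[0,0,0.15],[0,0,0.15],[0,0,0.15],[0,0,0.15]],"rotation":[[0,0,0],[0,0,0],[0,0,0],[0,0,0],[0,0,0],[0,0,0],[0,0,0],[0,0,0],[0,0,0],[0,0,0]],"grip":[1,1,1,1,1,1,1,1,1,1]}'
python3 - <<'E'
from h import *
print(tipnow())
for i in range(3): manip.grab_frame("top"); print(tipnow()[7])
plan((-45,0,88.9,-3),(-35,0,88.9,-3))
E
```

```text
time: 6.97
tool_pos: [0.5288, -0.024, 0.1098]
tool_rot: [-0.018, 0.685, 0.728, -0.019]
contact_force: [-3.8, -0.1, 5.1]
gripper_width: 0.222
('tip', array([-58.3,  -0.6,  89.2]), 'grip', array([-149.9,   -0.5,   94. ]), 'pitch', np.float64(-3.0), 'F', array([-3.8, -0.1,  5.1]), 't', 6.9667)
[-4.6  0.3  5.1]
[-3.5 -1.   6. ]
[-4.3  0.1  4. ]
(-45, 0, 88.9, -3) [ 0.05  1.33 -0.04] [ 0.   0.  -0.1]
(-35, 0, 88.9, -3) [ 0.05  2.33 -0.09] [ 0.   0.  -0.1]
```

```bash
python3 -m pendant '{"linear":[[0.05,0,-0.03],[0.05,0.15,-0.04],[0.05,0.3,-0.05],[0.05,0.5,-0.06],[0.05,0.7,-0.07],[0.05,0.9,-0.08],[0.05,1.1,-0.09],[0.05,1.3,-0.1],[0.05,1.4,-0.1],[0.05,1.4,-0.1]],"rotation":[[0,0,0],[0,0,0],[0,0,0],[0,0,0],[0,0,0],[0,0,0],[0,0,0],[0,0,0],[0,0,0],[0,0,0]],"grip":[1,1,1,1,1,1,1,1,1,1]}'
python3 - <<'E'
from h import *
print(tipnow())
for i in range(2): s=manip.grab_frame("side"); print(tipnow()[7])
cv2.imwrite("pics/s3.png",cv2.resize(s[190:290,290:400,::-1],None,fx=6,fy=6,interpolation=2))
E
```

```text
time: 7.95
tool_pos: [0.5431, -0.0226, 0.1098]
tool_rot: [-0.018, 0.685, 0.728, -0.019]
contact_force: [-3.4, 0.3, 6.0]
gripper_width: 0.218
('tip', array([-43.9,  -0.1,  89.2]), 'grip', array([-135.5,    0. ,   94. ]), 'pitch', np.float64(-3.0), 'F', array([-3.4,  0.3,  6. ]), 't', 7.95)
[-3.9 -0.1  5.6]
[-2.3  0.   3.9]
```

View pics/s3.png

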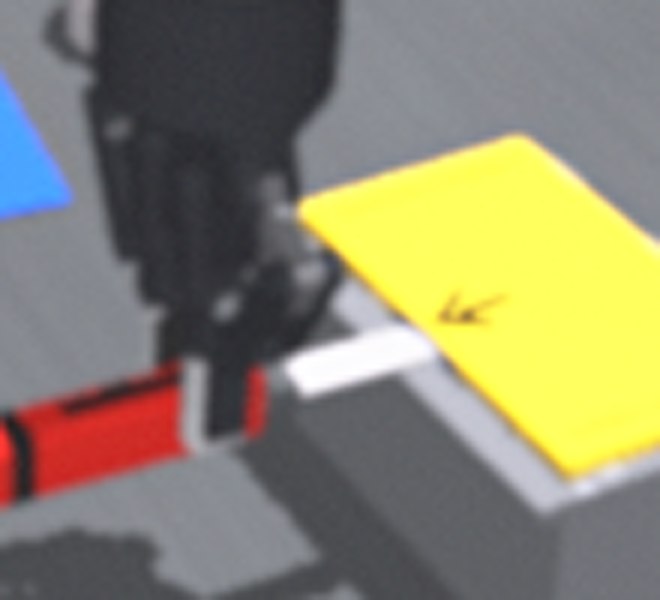

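The blade tip is at the mouth of the pocket (crop about (435,345)), and the force hasn't changed since it slid over the rim. I'll slide it in further.

```bash
python3 -m pendant '{"linear":[[0,0.1,-0.01],[0,0.2,-0.02],[0,0.3,-0.03],[0,0.4,-0.04],[0,0.5,-0.05],[0,0.6,-0.05],[0,0.7,-0.06],[0,0.8,-0.06],[0,0.85,-0.07],[0,0.85,-0.07]],"rotation":[[0,0,0],[0,0,0],[0,0,0],[0,0,0],[0,0,0],[0,0,0],[0,0,0],[0,0,0],[0,0,0],[0,0,0]],"grip":[1,1,1,1,1,1,1,1,1,1]}'
python3 - <<'E'
from h import *
print(tipnow())
for i in range(3): s=manip.grab_frame("side"); print(tipnow()[7])
T=cv2.cvtColor
E
```

```text
time: 8.88
tool_pos: [0.5512, -0.0221, 0.1099]
tool_rot: [-0.018, 0.685, 0.728, -0.019]
contact_force: [-4.1, -0.3, 5.2]
gripper_width: 0.216
('tip', array([-35.8,  -0.1,  89.2]), 'grip', array([-127.5,    0. ,   94. ]), 'pitch', np.float64(-3.0), 'F', array([-4.1, -0.3,  5.2]), 't', 8.8833)
[-4.1 -0.3  4.7]
[-3.7 -0.5  4.3]
[-3.7 -0.7  5. ]
```

```bash
cat >> h.py <<'E'
def lever(bs,d=28,F=89.3):
    for b in bs:
        r=np.radians(b); plan((-64+d*np.cos(r)-np.sin(r),0,F+d*np.sin(r)+np.cos(r),b))
E
python3 - <<'E'
from h import *
lever([-3,0,3,6,9,12,15,18])
E
```

```text
(np.float64(-35.986037070628996), 0, np.float64(88.83322275995214), -3) [-0.01 -0.02  0.04] [-0.  -0.  -0.1]
(np.float64(-36.0), 0, np.float64(90.3), 0) [-0.01 -0.1   0.37] [-3.  -0.  -0.1]
(np.float64(-36.09070898311488), 0, np.float64(91.764036309557), 3) [-0.01 -0.16  0.71] [-6.  -0.  -0.1]
(np.float64(-36.25791539295601), 0, np.float64(93.22131886686257), 6) [-0.01 -0.21  1.04] [-9.  -0.  -0.1]
(np.float64(-36.50116092837637), 0, np.float64(94.6678533617216), 9) [-0.01 -0.23  1.38] [-12.   -0.   -0.1]
(np.float64(-36.8197788702712), 0, np.float64(96.09967494363106), 12) [-0.01 -0.24  1.72] [-15.    0.   -0.1]
(np.float64(-37.21289590900861), 0, np.float64(97.51285908915965), 15) [-0.01 -0.23  2.06] [-18.    0.   -0.1]
(np.float64(-37.67943453811065), 0, np.float64(98.90353235879368), 18) [-0.01 -0.21  2.4 ] [-21.    0.   -0.1]
```

```bash
python3 -m pendant '{"linear":[[0,-0.05,0.2],[0,-0.1,0.37],[0,-0.13,0.54],[0,-0.16,0.71],[0,-0.18,0.87],[0,-0.21,1.04],[0,-0.22,1.21],[0,-0.23,1.38],[0,-0.23,1.5],[0,-0.23,1.5]],"rotation":[[-1.5,0,0],[-3,0,0],[-4.5,0,0],[-6,0,0],[-7.5,0,0],[-9,0,0],[-10.5,0,0],[-12,0,0],[-13,0,0],[-13,0,0]],"grip":[1,1,1,1,1,1,1,1,1,1]}'
python3 - <<'E'
from h import *
print(tipnow())
s=manip.grab_frame("side"); print(tipnow()[7])
cv2.imwrite("pics/s4.png",cv2.resize(s[190:290,290:400,::-1],None,fx=6,fy=6,interpolation=2))
lever([10,12,14,16,18])
E
```

```text
time: 9.87
tool_pos: [0.5492, -0.0224, 0.0956]
tool_rot: [0.061, 0.683, 0.725, 0.065]
contact_force: [4.0, 1.1, 2.0]
gripper_width: 0.223
('tip', array([-35.5,  -0.3,  96.1]), 'grip', array([-1.258e+02, -1.000e-01,  7.970e+01]), 'pitch', np.float64(10.2), 'F', array([4. , 1.1, 2. ]), 't', 9.8667)
[4.9 0.8 2.5]
(np.float64(-36.59903109332511), 0, np.float64(95.14695672768624), 10) [ 0.01 -0.12  0.04] [ 0.2  0.  -0.1]
(np.float64(-36.8197788702712), 0, np.float64(96.09967494363106), 12) [ 0.01 -0.17  0.26] [-1.8  0.  -0.1]
(np.float64(-37.07364155987177), 0, np.float64(97.04410880306669), 14) [ 0.01 -0.22  0.48] [-3.8  0.  -0.1]
(np.float64(-37.36030986954407), 0, np.float64(97.9791076588143), 16) [ 0.01 -0.26  0.71] [-5.8  0.  -0.1]
(np.float64(-37.67943453811065), 0, np.float64(98.90353235879368), 18) [ 0.01 -0.29  0.93] [-7.8  0.  -0.1]
```

View pics/s4.png

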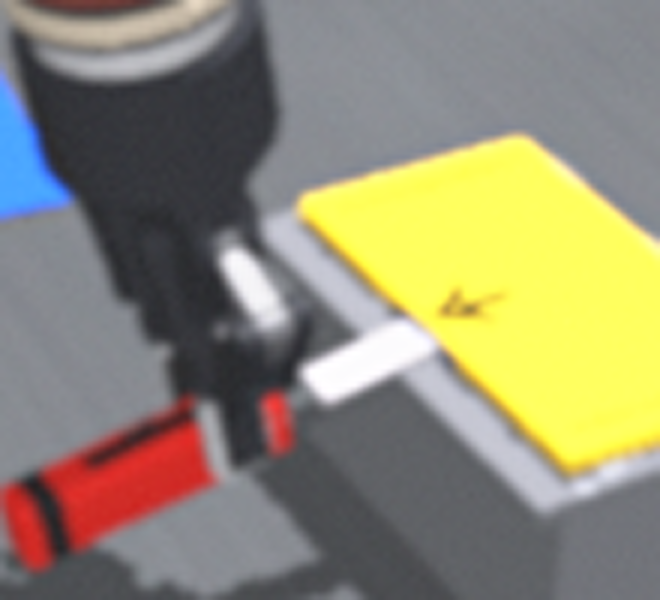

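The cover edge has started to lift, and forces are small. I'll keep levering.

```bash
python3 -m pendant '{"linear":[[0,-0.02,0.12],[0,-0.05,0.23],[0,-0.08,0.34],[0,-0.1,0.45],[0,-0.13,0.57],[0,-0.15,0.68],[0,-0.17,0.79],[0,-0.19,0.9],[0,-0.21,1.02],[0,-0.21,1.02]],"rotation":[[-1,0,0],[-2,0,0],[-3,0,0],[-4,0,0],[-5,0,0],[-6,0,0],[-7,0,0],[-8,0,0],[-9,0,0],[-9,0,0]],"grip":[1,1,1,1,1,1,1,1,1,1]}'
python3 - <<'E'
from h import *
print(tipnow())
s=manip.grab_frame("side"); print(tipnow()[7])
cv2.imwrite("pics/s5.png",cv2.resize(s[190:290,290:400,::-1],None,fx=6,fy=6,interpolation=2))
E
```

```text
time: 10.75
tool_pos: [0.5472, -0.0223, 0.0839]
tool_rot: [0.113, 0.676, 0.718, 0.12]
contact_force: [1.9, 0.2, 4.0]
gripper_width: 0.218
('tip', array([-38.6,  -0.1,  98.4]), 'grip', array([-1.254e+02,  1.000e-01,  6.850e+01]), 'pitch', np.float64(19.0), 'F', array([1.9, 0.2, 4. ]), 't', 10.75)
[-0.4 -0.4  4.1]
```

View pics/s5.png

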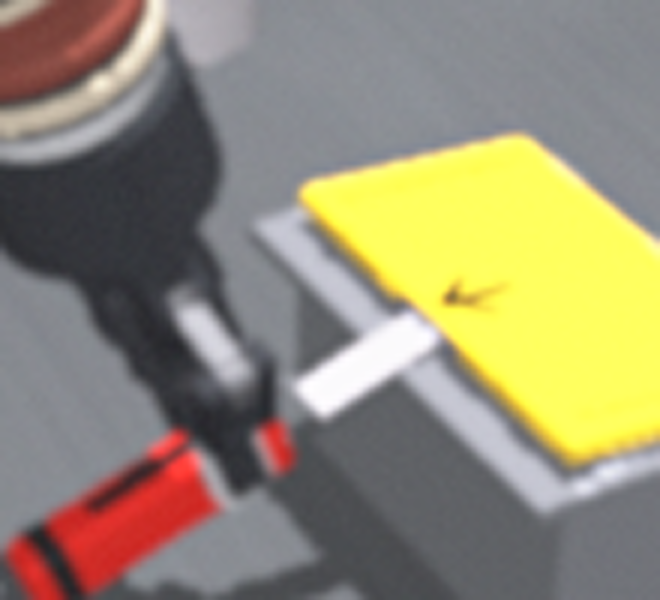

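The cover edge is up about 4 mm, roughly 0.04–0.05 rad, so it may not be past the catches. I'll lever further.

```bash
python3 -m pendant '{"linear":[[0,0.05,0.12],[0,0.05,0.24],[0,0.05,0.36],[0,0.05,0.47],[0,0.05,0.58],[0,0.05,0.69],[0,0.05,0.8],[0,0.05,0.92],[0,0.05,1.03],[0,0.05,1.03]],"rotation":[[-1,0,0],[-2,0,0],[-3,0,0],[-4,0,0],[-5,0,0],[-6,0,0],[-7,0,0],[-8,0,0],[-9,0,0],[-9,0,0]],"grip":[1,1,1,1,1,1,1,1,1,1]}'
python3 - <<'E'
from h import *
print(tipnow())
s=manip.grab_frame("side"); print(tipnow()[7])
cv2.imwrite("pics/s6.png",cv2.resize(s[190:290,290:400,::-1],None,fx=6,fy=6,interpolation=2))
E
```

```text
time: 11.63
tool_pos: [0.5496, -0.0221, 0.0731]
tool_rot: [0.165, 0.666, 0.706, 0.175]
contact_force: [-9.1, -0.6, 6.3]
gripper_width: 0.22
('tip', array([-39.5,   0. , 101.5]), 'grip', array([-120.6,    0.2,   58.6]), 'pitch', np.float64(27.9), 'F', array([-9.1, -0.6,  6.3]), 't', 11.6333)
[-9.  -1.   6.1]
```

View pics/s6.png

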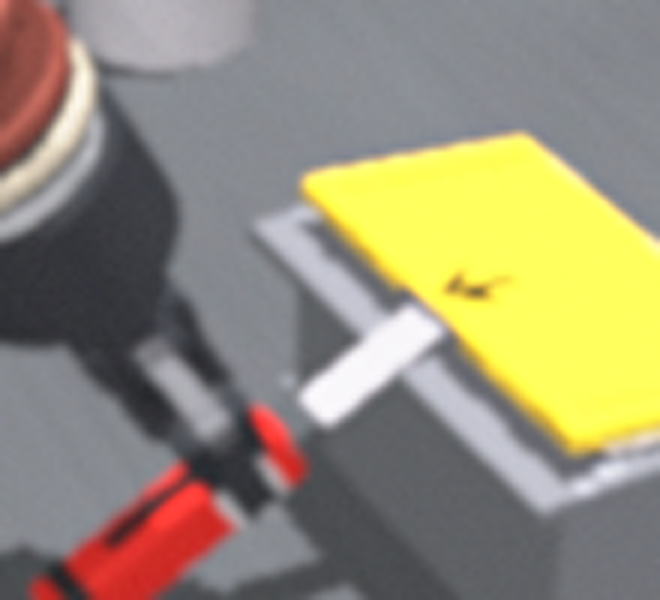

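The cover is about 0.09 rad up, past the catches, and the blade is still bearing on the rim. Next I'll swing it along the arc.

```bash
cat >> h.py <<'E'
def arc(ths,r=85.5,b=28,h=2.5):
    for t in ths:
        x=48-r*np.cos(t)+h*np.sin(t); z=90+r*np.sin(t)+h*np.cos(t)
        print(t,*go(tcp(box(x/1000,0,z/1000),b),BY,b))
E
python3 - <<'E'
from h import *
print(manip.state()["joint_pos"].round(2)); arc([.1,.15,.2,.3,.4,.5,.6,.7,.8,.9])
E
```

```text
[-0.24 -0.19  2.22  0.23  0.66 -2.02]
0.1 [-0.02  0.2   0.19] [-0.2  0.  -0.1]
0.15 [-0.02  0.46 -0.15] [-0.2  0.  -0.1]
0.2 [-0.02  0.73 -0.48] [-0.2  0.  -0.1]
0.3 [-0.02  1.32 -1.1 ] [-0.2  0.  -0.1]
0.4 [-0.02  1.97 -1.65] [-0.2  0.  -0.1]
0.5 [-0.02  2.68 -2.14] [-0.2  0.  -0.1]
0.6 [-0.01  3.42 -2.55] [-0.2  0.  -0.1]
0.7 [-0.01  4.21 -2.89] [-0.2  0.  -0.1]
0.8 [-0.01  5.03 -3.15] [-0.2  0.  -0.1]
0.9 [-0.01  5.86 -3.32] [-0.2  0.  -0.1]
```

```bash
python3 -m pendant '{"linear":[[0,0.3,0],[0,0.5,-0.2],[0,0.73,-0.48],[0,1.02,-0.8],[0,1.32,-1.1],[0,1.65,-1.38],[0,1.97,-1.65],[0,2.32,-1.9],[0,2.68,-2.14],[0,2.68,-2.14]],"rotation":[[0,0,0],[0,0,0],[0,0,0],[0,0,0],[0,0,0],[0,0,0],[0,0,0],[0,0,0],[0,0,0],[0,0,0]],"grip":[1,1,1,1,1,1,1,1,1,1]}'
python3 - <<'E'
from h import *
print(tipnow())
s=manip.grab_frame("side"); print(tipnow()[7])
cv2.imwrite("pics/s7f.png",s[:,:,::-1])
cv2.imwrite("pics/s7.png",cv2.resize(s[160:290,270:440,::-1],None,fx=4,fy=4,interpolation=2))
m=mask(s,(20,60,80),(38,255,255),(310,140,450,290)); print(cv2.boundingRect(big(m)))
arc([.5,.6,.7,.8,.9,1,1.1,1.2])
E
```

```text
time: 12.52
tool_pos: [0.5664, -0.0214, 0.1082]
tool_rot: [0.167, 0.665, 0.706, 0.177]
contact_force: [-0.3, 0.4, -1.2]
gripper_width: 0.222
('tip', array([-22.8,  -0.3, 137. ]), 'grip', array([-103.7,   -0.2,   93.6]), 'pitch', np.float64(28.2), 'F', array([-0.3,  0.4, -1.2]), 't', 12.5167)
[-1.2  0.9 -1.8]
(345, 202, 82, 54)
0.5 [ 0.02 -0.39  0.14] [ 0.1  0.1 -0.1]
0.6 [ 0.02  0.36 -0.27] [ 0.1  0.1 -0.1]
0.7 [ 0.02  1.15 -0.61] [ 0.1  0.1 -0.1]
0.8 [ 0.02  1.97 -0.86] [ 0.1  0.1 -0.1]
0.9 [ 0.02  2.81 -1.03] [ 0.1  0.1 -0.1]
1 [ 0.02  3.66 -1.12] [ 0.1  0.1 -0.1]
1.1 [ 0.02  4.51 -1.12] [ 0.1  0.1 -0.1]
1.2 [ 0.02  5.36 -1.03] [ 0.1  0.1 -0.1]
```

View pics/s7.png

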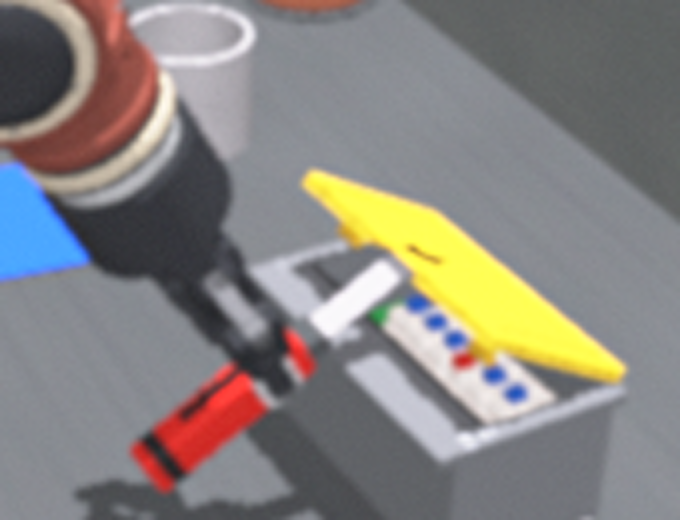

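The cover is at about 0.55 rad with the tip under it at crop (400,270). I'll continue the arc.

```bash
python3 -m pendant '{"linear":[[0,0,-0.2],[0,0.36,-0.3],[0,0.75,-0.45],[0,1.15,-0.61],[0,1.56,-0.75],[0,1.97,-0.86],[0,2.39,-0.95],[0,2.81,-1.03],[0,3.23,-1.08],[0,3.66,-1.12]],"rotation":[[0,0,0],[0,0,0],[0,0,0],[0,0,0],[0,0,0],[0,0,0],[0,0,0],[0,0,0],[0,0,0],[0,0,0]],"grip":[1,1,1,1,1,1,1,1,1,1]}'
python3 - <<'E'
from h import *
print(tipnow())
arc([1,1.1,1.2,1.3,1.4,1.5,1.6,1.7,1.8])
E
```

```text
time: 13.4
tool_pos: [0.5927, -0.0197, 0.134]
tool_rot: [0.166, 0.665, 0.706, 0.176]
contact_force: [-1.4, -0.3, -1.2]
gripper_width: 0.22
('tip', array([  3.6,  -0.2, 162.6]), 'grip', array([-7.740e+01, -1.000e-01,  1.195e+02]), 'pitch', np.float64(28.0), 'F', array([-1.4, -0.3, -1.2]), 't', 13.4)
1 [ 0.01  0.06 -0.05] [ 0.   0.  -0.1]
1.1 [ 0.01  0.92 -0.05] [ 0.   0.  -0.1]
1.2 [0.01 1.77 0.03] [ 0.   0.  -0.1]
1.3 [0.01 2.61 0.2 ] [ 0.   0.  -0.1]
1.4 [0.01 3.42 0.45] [ 0.   0.  -0.1]
1.5 [0.02 4.21 0.78] [ 0.   0.  -0.1]
1.6 [0.02 4.96 1.19] [ 0.   0.  -0.1]
1.7 [0.02 5.67 1.67] [ 0.   0.  -0.1]
1.8 [0.02 6.32 2.22] [ 0.   0.  -0.1]
```

```bash
python3 -m pendant '{"linear":[[0,0.5,-0.05],[0,1.1,-0.03],[0,1.77,0.03],[0,2.6,0.2],[0,3.42,0.45],[0,4.2,0.78],[0,4.96,1.19],[0,5.67,1.67],[0,6.3,2.1],[0,6.3,2.1]],"rotation":[[0,0,0],[0,0,0],[0,0,0],[0,0,0],[0,0,0],[0,0,0],[0,0,0],[0,0,0],[0,0,0],[0,0,0]],"grip":[1,1,1,1,1,1,1,1,1,1]}'
python3 - <<'E'
from h import *
print(tipnow())
s=manip.grab_frame("side")
cv2.imwrite("pics/s8f.png",s[:,:,::-1])
m=mask(s,(20,60,80),(38,255,255),(310,100,480,290)); c=big(m);print(cv2.boundingRect(c),[tuple(q) for q in cv2.boxPoints(cv2.minAreaRect(c)).round()])
for t in(1.0,1.4,1.65,1.9):
    print(t,[proj("side",box((48-96*np.cos(t))/1000,y,.09+.096*np.sin(t)))[0].round() for y in(.085,-.085)])
E
```

```text
time: 14.23
tool_pos: [0.6589, -0.0157, 0.1449]
tool_rot: [0.166, 0.665, 0.706, 0.176]
contact_force: [-1.2, 1.4, 1.7]
gripper_width: 0.223
('tip', array([ 69.9,  -0.3, 173.5]), 'grip', array([-11.1,  -0.2, 130.4]), 'pitch', np.float64(28.0), 'F', array([-1.2,  1.4,  1.7]), 't', 14.2333)
(380, 175, 67, 81) [(np.float32(364.0), np.float32(214.0)), (np.float32(392.0), np.float32(174.0)), (np.float32(454.0), np.float32(217.0)), (np.float32(426.0), np.float32(256.0))]
1.0 [array([358., 188.]), array([406., 228.])]
1.4 [array([372., 179.]), array([423., 217.])]
1.65 [array([382., 176.]), array([433., 213.])]
1.9 [array([391., 176.]), array([442., 212.])]
```

The cover outline matches the 1.9 rad projection, so it is back on its stop. Withdrawing now.

Run:
```python
from h import *
for p,a,b in(((.655,-.016,.18),3.5,28),((.60,-.018,.24),3.5,14),((.52,.01,.25),3.5,0),((.49,.06,.25),2,0)): print(p,*go(p,a,b))
```

```text
(0.655, -0.016, 0.18) [-0.    1.32 -3.26] [ 0.1  0.  -0.1]
(0.6, -0.018, 0.24) [  0.13  -0.72 -11.14] [14.1  0.  -0.1]
(0.52, 0.01, 0.25) [  3.4   -7.14 -15.7 ] [28.1  0.  -0.1]
(0.49, 0.06, 0.25) [  8.57  -9.52 -16.97] [28.1 -0.4  1.4]
```

```bash
python3 -m pendant '{"linear":[[0,0.5,-1.3],[0,0.9,-3],[0,0.5,-5.5],[0,0,-8],[0.1,-0.7,-11],[0.5,-2.5,-12.5],[1.5,-4.5,-14],[3,-6.8,-15.5],[5.5,-8.2,-16.3],[8,-9.3,-16.9]],"rotation":[[0,0,0],[0,0,0],[4,0,0],[9,0,0],[14,0,0],[18,0,0],[22,0,0],[26,0,0],[28,0,0],[28,0,0]],"grip":[1,1,1,1,1,1,1,1,1,1]}'
python3 - <<'E'
from h import *
print(tipnow(),cur()[1])
for p,a in(((.478,.321,.16),-6),((.478,.321,.0325),-6)): print(p,*go(p,a,0))
E
```

```text
time: 15.12
tool_pos: [0.4913, 0.0547, 0.2503]
tool_rot: [0.0, 0.686, 0.727, 0.0]
contact_force: [-0.1, -0.5, -0.2]
gripper_width: 0.222
('tip', array([-89.9,  80.1, 234.4]), 'grip', array([-181.7,   80.4,  234.4]), 'pitch', np.float64(0.0), 'F', array([-0.1, -0.5, -0.2]), 't', 15.1167) [0.49132273 0.05470485 0.25029819]
(0.478, 0.321, 0.16) [26.66  0.21  9.03] [0.  0.  9.3]
(0.478, 0.321, 0.0325) [26.66  0.21 21.78] [0.  0.  9.3]
```

```bash
python3 -m pendant '{"linear":[[3,0,0.5],[6.5,0,1.5],[10,0,3],[13.5,0,4.5],[17,0.1,6],[20.5,0.2,7.5],[24,0.2,8.5],[26.6,0.2,9],[26.6,0.2,9],[26.6,0.2,9]],"rotation":[[0,0,1],[0,0,3],[0,0,5],[0,0,7],[0,0,9],[0,0,9.3],[0,0,9.3],[0,0,9.3],[0,0,9.3],[0,0,9.3]],"grip":[1,1,1,1,1,1,1,1,1,1]}'
python3 - <<'E'
from h import *
print(cur()[1],tipnow()[5]); print(go((.478,.321,.0325),-6,0)); s=manip.grab_frame("side");t=manip.grab_frame("top")
cv2.imwrite("pics/s9.png",np.hstack([cv2.resize(s[140:240,190:310,::-1],(480,400),interpolation=2),cv2.resize(s[150:270,330:460,::-1],(320,400*1),interpolation=2)]));
E
```

```text
time: 15.95
tool_pos: [0.4771, 0.321, 0.1591]
tool_rot: [-0.0, 0.742, 0.671, -0.001]
contact_force: [0.3, 0.1, -0.9]
gripper_width: 0.221
[0.47709611 0.32099235 0.15910352] -0.0
(array([ 0.02,  0.1 , 12.66]), array([-0. ,  0. ,  0.3]))
```

View pics/s9.png

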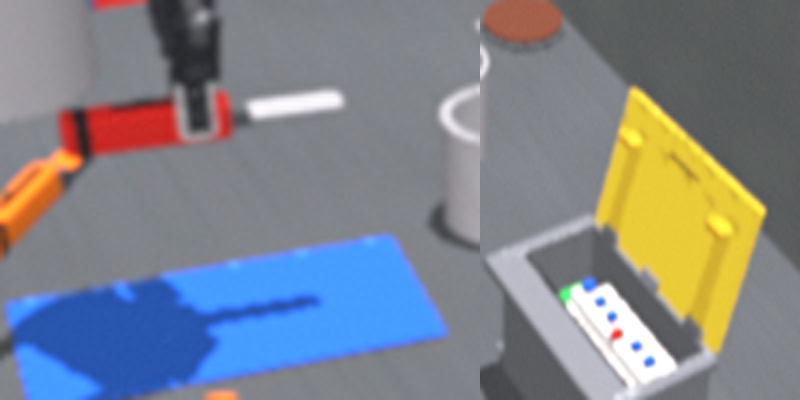

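The cover stands open past upright, and the scraper hangs level over the mat. Lowering.

```bash
python3 -m pendant '{"linear":[[0,0,2.5],[0,0.05,5],[0,0.1,7.5],[0,0.1,9.5],[0,0.1,11],[0,0.1,11.8],[0,0.1,12.2],[0,0.1,12.45],[0,0.1,12.6],[0,0.1,12.6]],"rotation":[[0,0,0],[0,0,0],[0,0,0],[0,0,0],[0,0,0],[0,0,0],[0,0,0],[0,0,0],[0,0,0],[0,0,0]],"grip":[1,1,1,1,1,1,1,1,1,1]}'
python3 - <<'E'
from h import *
manip.grab_frame("side"); print(manip.state()["tool_pos"],manip.state()["contact_force"])
E
```

```text
time: 16.88
tool_pos: [0.4795, 0.3201, 0.0352]
tool_rot: [0.0, 0.743, 0.67, 0.001]
contact_force: [-0.9, 0.3, -1.4]
gripper_width: 0.22
[0.47953046 0.32024696 0.03525943] [ 0.03440959 -0.45838032 -0.81074761]
```

```bash
python3 -m pendant '{"linear":[[0,0,0.1],[0,0,0.15],[0,0,0.2],[0,0,0.25],[0,0,0.3],[0,0,0.35],[0,0,0.35],[0,0,0.35],[0,0,0.35],[0,0,0.35]],"rotation":[[0,0,0],[0,0,0],[0,0,0],[0,0,0],[0,0,0],[0,0,0],[0,0,0],[0,0,0],[0,0,0],[0,0,0]],"grip":[1,1,1,1,1,1,1,1,1,1]}'
```

```text
time: 17.77
tool_pos: [0.4789, 0.3202, 0.032]
tool_rot: [-0.0, 0.742, 0.67, -0.0]
contact_force: [-3.5, -2.6, 7.0]
gripper_width: 0.22
```

On the mat: 7 N up at a TCP height of 0.032, the same height as at the grasp. Releasing, then backing off straight up.

```bash
python3 -m pendant '{"linear":[[0,0,0],[0,0,0],[0,0,0],[0,0,0],[0,0,0],[0,0,0],[0,0,0],[0,0,0],[0,0,0],[0,0,0]],"rotation":[[0,0,0],[0,0,0],[0,0,0],[0,0,0],[0,0,0],[0,0,0],[0,0,0],[0,0,0],[0,0,0],[0,0,0]],"grip":[0.7,0.6,0.4,0.2,0,0,0,0,0,0]}'
python3 -m pendant '{"linear":[[0,0,-0.5],[0,0,-1.5],[0,0,-3],[0,0,-5],[0,0,-8],[0,0,-11],[0,-3,-14],[0,-6,-16],[0,-10,-17],[0,-10,-17]],"rotation":[[0,0,0],[0,0,0],[0,0,0],[0,0,0],[0,0,0],[0,0,0],[0,0,0],[0,0,0],[0,0,0],[0,0,0]],"grip":[0,0,0,0,0,0,0,0,0,0]}'
python3 - <<'E'
from h import *
s=manip.grab_frame("side");t=manip.grab_frame("top")
cv2.imwrite("pics/f.png",np.hstack([cv2.resize(s,(400,300)),cv2.resize(t,(400,300))])[:,:,::-1])
a=cv2.resize(s[140:260,180:320],(420,360),interpolation=2);b=cv2.resize(t[140:340,190:410],(396,360),interpolation=2)
cv2.imwrite("pics/f2.png",np.hstack([a,b])[:,:,::-1])
r=(205,195,290,230)
for n,I,r in(("side",s,(190,190,310,240)),("top",t,(190,215,260,335))):
    mr=mask(I,(0,150,60),(8,255,255),r)|mask(I,(170,150,60),(180,255,255),r); print(n,rect(n,mr,.02))
print(manip.state()["gripper_width"],manip.state()["contact_force"])
for nm,roi,lo,hi in(("tin",(470,145,530,205),(60,60,30),(95,255,255)),("grinder",(430,210,500,335),(50,120,60),(75,255,255))):
    for f in(cv2.cvtColor(cv2.imread("pics/top0.png"),4),t): M=cv2.moments(mask(f,lo,hi,roi),True); print(nm,M["m10"]/M["m00"],M["m01"]/M["m00"])
E
```

```text
time: 18.6
tool_pos: [0.4788, 0.32, 0.0306]
tool_rot: [0.0, 0.742, 0.67, 0.0]
contact_force: [-0.3, -0.6, -0.1]
gripper_width: 0.999
time: 19.43
tool_pos: [0.3761, 0.3316, 0.2051]
tool_rot: [-0.0, 0.741, 0.671, 0.003]
contact_force: [0.5, 0.6, -0.5]
gripper_width: 0.995
side (array([455.8, 313.4]), array([45.5, 85.5]), 83.15)
top (array([456.6, 315.2]), array([ 7.7, 76.2]), 89.23)
0.9989758824427893 [ 0.06537476  0.47134318 -0.69154114]
tin 495.4918566775244 175.8686210640608
tin 495.39717083786724 175.89336235038084
grinder 453.3070422535211 284.78591549295777
grinder 452.1516129032258 283.97741935483873
```

Run:
```python
from h import *
s=manip.grab_frame("side");t=manip.grab_frame("top")
def cen(I,m): M=cv2.moments(big(m)); return M["m10"]/M["m00"],M["m01"]/M["m00"]
red=lambda I,r:mask(I,(0,150,60),(8,255,255),r)|mask(I,(170,150,60),(180,255,255),r)
wh=lambda I,r:mask(I,(0,0,170),(180,60,255),r)
rt,rs=(212,228,242,310),(205,198,292,226)
print("blade c",tri(cen(t,wh(t,rt)),cen(s,wh(s,rs))),"handle c",tri(cen(t,red(t,rt)),cen(s,red(s,rs))))
m=mask(s,(20,60,80),(38,255,255),(310,100,480,290)); print("cover",cv2.boundingRect(big(m)))
manip.job_done()
```

```text
blade c (array([0.53793575, 0.3153713 , 0.01406306]), np.float64(0.002104821592573242)) handle c (array([0.46200236, 0.31839536, 0.01525195]), np.float64(0.012612954667088387))
cover (377, 175, 70, 81)
the job is handed in; nothing more can be done
```

I levered the cover off its catches with the scraper and swung it back onto its stop. The scraper is back flat on its mat, the gripper is open and clear, and I handed the job in after about 20 s of the 61 s allowed. It reports no verdict.

- **Prying:** Wrist force stayed at or below about 10 N at every reading. The blade bore on the rim with the grip point about 59–80 mm up, below the 88 mm limit, while the cover went from shut to about 0.09 rad. I can't measure the blade's force on the cover directly, so that part of step 1 is inferred from the pictures and wrist force.
- **Cover:** In the last side view its outline matches the position expected at about 1.9 rad, and it stayed there after the scraper was withdrawn.
- **Scraper:** The two-camera check puts blade and handle centres at 14 and 15 mm height, so it lies level. The grip point is at about (0.48, 0.32), within 10 mm of the mat's centre. The handle's two views disagreed by 13 mm because its colour mask was only partial; the blade's disagreed by 2 mm.
- **Other objects:** The tin's image position did not change and the grinder's shifted by about 1 pixel (2–3 mm), which is probably lighting. I did not re-measure the pipe, but the arm never came near it.
- **Not done:** The picture limit was reached, so I could not look at the final scene; the final checks are numeric only.

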